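# Find the tight hot-air nozzle with the plug gauge

## Task

One of the two hot-air nozzles in the rack has a sleeve too tight for our handle: try the plug gauge gently in their sockets, never forcing it, to find out which. Leave the gauge standing fully home in the nozzle that takes it, with that nozzle still in its place in the rack, and only then put the tight one into the small wooden box. Leave the screwdriver, tweezers and tub where they are.

Things in the scene. Friction and masses are not known exactly. Their poses are not given: they have to be found in the camera images.
- gauge: go plug gauge, upright in its block: steel plug 21.4 mm across, 26 mm long, foot chamfered 0.6 mm, under a flange 27 mm across, 4 mm thick, under a dark round handle 16 mm across, 8 to 51 mm above the origin. 100 to 200 g. Origin: centre of the flange's underside, the face that seats on a nozzle's rim; z up, plug foot at z = -26 mm
- gauge_stand: fixed wooden block, 56 x 56 x 34 mm, with a 23.4 mm hole, 30 mm deep, in its top that holds the gauge. Origin: centre of its underside, z up
- rack: fixed nozzle rack, a dark steel plate 50 x 162 x 10 mm on feet, its top at 30 mm, with two 14 mm holes 60 mm either side of the middle along y. Origin: centre of its underside at bench level; y along its length. On its rubber feet the plate gives 1 mm for 8 N, up to 2.5 mm
- rack_seat_a (a point): centre of the top of the rack's hole at +60 mm along the rack's y, where nozzle_a's origin rests
- rack_seat_b (a point): centre of the top of the rack's hole at -60 mm along the rack's y, where nozzle_b's origin rests
- nozzle_a: steel hot-air nozzle, socket up: round body 31 mm across, 36 mm tall, open on top; a 12 mm outlet tube reaches 18 mm down into the rack's hole. 80 to 170 g. Origin: centre of the shoulder (flat underside), resting on the rack; z up. On its -x side clamp ears reach 25 mm from the axis, 23 to 34 mm up; the y sides are smooth, to grip. Both look alike; which is tight varies
- nozzle_b: second steel hot-air nozzle, socket up: round body 31 mm across, 36 mm tall, open on top; a 12 mm outlet tube reaches 18 mm down into the rack's hole. 80 to 170 g. Origin: centre of the shoulder (flat underside), resting on the rack; z up. On its -x side clamp ears reach 25 mm from the axis, 23 to 34 mm up; the y sides are smooth, to grip. Both look alike; which is tight varies
- mouth_a (a point): centre of the mouth of nozzle_a, level with its rim, 36 mm above its origin. The mouth is 22.4 mm wide and 8 mm deep; below it sits a loose-fitting sleeve, to size (22.6 mm bore) in one nozzle, tight (18.4 mm) in the other. The gauge's plug goes in all its 26 mm in one, and stops about 9 mm in at the other
- mouth_b (a point): centre of the mouth of nozzle_b, level with its rim, 36 mm above its origin. The mouth is 22.4 mm wide and 8 mm deep; below it sits a loose-fitting sleeve, to size (22.6 mm bore) in one nozzle, tight (18.4 mm) in the other. The gauge's plug goes in all its 26 mm in one, and stops about 9 mm in at the other
- reject_box: small fixed open wooden box for rejects, 113 (x) x 85 (y) x 66 mm high, walls and floor 4 mm thick. Origin: centre of its underside, z up
- driver_red: red-handled precision screwdriver, 165 mm long, 21 mm thick, lying behind the rack; not to be disturbed. Origin: under its middle, x along it to the tip
- tweezers: steel tweezers, 122 x 13 x 9 mm, lying on the bench; not to be disturbed. Origin: under their middle, x along them
- paste_tub: round white tub, 78 mm across and 31 mm high; not to be disturbed. Origin: centre of its underside
Things that resemble listed ones, but are neither listed nor needed, are in the scene too. What is shaped like the gauge but yellow is not meant. Leave any purple look-alike of the nozzle_a alone.

How it is judged:
On the way:
1. the gauge stands fully home in one nozzle while both nozzles still stand in the rack (distance between nozzle_a and rack_seat_a below 0.006 m and angle between each of nozzle_a, nozzle_b's own z axis and vertical below 0.12 rad and distance between nozzle_b and rack_seat_b below 0.006 m and ((distance between gauge and mouth_a below 0.004 m and angle between gauge's own z axis and vertical below 0.1 rad) or (distance between gauge and mouth_b below 0.004 m and angle between gauge's own z axis and vertical below 0.1 rad))), for 0.2 s.
At the end, for the whole second after the job is handed in: Gauge upright in one nozzle, flange on the rim (within 4 mm of the mouth's centre, tilt under 0.1 rad); that nozzle in its own rack place (within 6 mm, tilt under 0.12 rad); the other nozzle at rest inside the wooden box, its origin within the walls and below 60 mm (((distance between gauge and mouth_a below 0.004 m and angle between gauge's own z axis and vertical below 0.1 rad and distance between nozzle_a and rack_seat_a below 0.006 m and angle between nozzle_a's own z axis and vertical below 0.12 rad and x of nozzle_b in the frame of reject_box between -0.055 and 0.055 m and y of nozzle_b in the frame of reject_box between -0.041 and 0.041 m and z of nozzle_b in the frame of reject_box below 0.06 m and linear speed of nozzle_b below 0.02 m/s) or (distance between gauge and mouth_b below 0.004 m and angle between gauge's own z axis and vertical below 0.1 rad and distance between nozzle_b and rack_seat_b below 0.006 m and angle between nozzle_b's own z axis and vertical below 0.12 rad and x of nozzle_a in the frame of reject_box between -0.055 and 0.055 m and y of nozzle_a in the frame of reject_box between -0.041 and 0.041 m and z of nozzle_a in the frame of reject_box below 0.06 m and linear speed of nozzle_a below 0.02 m/s))); the robot touches nothing.
It fails at once if the gauge is forced: nozzle_a is pressed on the rack with more than 25 N (contact force between nozzle_a and rack above 25 N).
It fails at once if the gauge is forced: nozzle_b is pressed on the rack with more than 25 N (contact force between nozzle_b and rack above 25 N).
It fails at once if the red screwdriver is moved more than 30 mm (distance of driver_red from where it was at the start of the episode above 0.03 m).
It fails at once if the pair of tweezers is moved more than 30 mm (distance of tweezers from where it was at the start of the episode above 0.03 m).
It fails at once if the tub is moved more than 30 mm (distance of paste_tub from where it was at the start of the episode above 0.03 m).
It also fails if it takes over 67 s, if anything falls off the work surface, if the arm or the gripper's body presses on something with over 40 N, if the wrist force passes 120 N, or if a joint passes its speed limit or range.

## Robot

A 7-joint arm with a two-finger parallel gripper is mounted at the origin on a cart in front of the work surface, level with it; the furniture and walls round the work are solid. World frame = base frame: x ahead of the robot, y to its left, z up, the work surface at z = 0. Lengths are in m, angles in rad, forces in N, time in s.
With the tool pointing down it reaches from about 0.35 to 0.9 m from the base axis. Payload 7.2 kg.
Tool frame: the origin (TCP) lies on the centre line of the jaws, within the pads' length; the fingertips stand 17 mm ahead of it and the grasp point (between the pads) lies 2 mm behind it; z points along the fingers, y is the line along which they close (so a half turn about z gives the same grasp; the last joint's range is limited). The gripper opens to 88 mm and grips with 3 to 60 N. Pads are 20 mm wide; open, the fingers measure 115 mm over their backs; the gripper's body (75 mm by 178 mm) begins 61 mm behind the grasp point.
Start: joints at [1.219, 0.411, -0.013, 1.596, 0.006, 1.134, -0.082], TCP at [0.175, -0.6, 0.24] pointing down, gripper open.
Joint ranges: [-2.95, 2.95], [-0.29, 1.99], [-1.47, 1.44], [0.14, 2.54], [-1.03, 4.17], [0.13, 1.85], [-2.86, 2.86]. Speed limits (rad/s): [2.39, 2.39, 3.01, 3.01, 3.14, 3.14, 3.14].

## Interface

Orientations are given as a unit quaternion [w, x, y, z].
In Python, from cell import r gives the robot as it stands.
- The arm moves only by the tool arm_command, never from a script. Its arguments are lists of equal length, an entry for each row: "xyz": the shift along the world's x, y, z in mm, a list of three; "dr": the turn, a rotation vector about the world's x, y, z in degrees, a list of three. A call has 1 to 10 rows; each row shifts and turns the commanded pose from where the row before left it; what a row does not reach is not made up. A row lasts 1/10 s, in which the tool goes at most 50 mm and 8.59 degrees, less where a joint would pass 70% of its speed; a pose out of reach is approached as far as the arm can. A call is refused whole if a number of a shift passes 50 or a number of a turn 8.59, either way. A call with a gripper value outside its range is refused whole. "jaw" is the opening, from 0 (shut) to 1 (fully open), set as the call begins (left out, the last holds). The fingers move at their own pace and stop on an object; "squeeze" is the grip in N (left out, the last holds). Time passes only in rows, so rows that do not move let the fingers close. It gives the time, the measured TCP pose, the force, the opening and the grip force at its end, in the units of the state.
- r.read_state(): the state, without advancing time (a new reading comes with each control period).
- r.camera(name): name is "side" or "top"; returns the picture (480x640x3 uint8, blue, green, red); there is no depth.
- r.camera_info(name): a dict with "vertical_fov" (degrees; the focal length in pixels is half the picture's height over the tangent of half this angle, whatever the lens; pixels are square), "cx", "cy" (the principal point, pixels), "k1" (the pictures are not rectified: a ray, as slopes to the right and down, at radius r is drawn at 1 + k1 r^2 times it, then the intrinsics apply), "cam_to_world" (4x4, takes a point from camera to world coordinates). Camera axes: x right, y down, z forward; pixel columns grow to the right and rows downward; lengths in m; the calibration is good to about 2 mm. A picture is of the moment at which its call begins. camera_info takes no time and is no camera call.
- r.sign_off(): hands the job in; it is judged then, once.
Trained networks look in the newest picture that a camera, given by its name, has taken for a name from the list of things; names that differ only in an ending like _2 or _b are one class to them, and where a whole thing is asked for, a point or a joint stands for the part that bears it (a point fixed in the world has none). Each returns a list of dicts, best first, with "p" (0 to 1); they miss things now and then, are a little off and sometimes report something else, mostly with a low value. They report only what shows in the picture. A call takes as long as a camera call. They do not tell look-alikes from the thing itself.
- r.outline_of(name, camera): "pixels" (480x640 bool, what is visible of it).
- r.mark_of(name, camera): "centre" ([x, y, z] in m, in world coordinates, good to about 4 mm: a listed point, or the origin of a listed thing).
The state is a dict: "time": time; "joint_positions": joint angles; "qd": joint speeds; "tau": joint torques, N m; "position": TCP position; "tool_rot": TCP orientation; "contact_force": force on the tool from outside, world axes, zero at the start; "moment": the same for the moment, N m; "width": opening from 0.0 (shut) to 1.0 (fully open); "gripper_force": force on a finger pad.
Only numpy, scipy, OpenCV 4.12 (cv2) and the standard library are available. Lean on these libraries where they do the work, as an engineer would, in place of code of your own. Each camera call takes 0.05 s, during which the arm holds its last target. There are 200 camera calls.

## Working session

There is one attempt and no reset: what is moved stays moved. The work goes in short steps, Python scripts to look and compute and a tool call to move; the robot and the scene stay as the last step left them, time stands still between calls to the robot, and variables do not carry over. Pictures are saved under pics/ and viewed, at most 10 in all, crops included, and the job is handed in when it is done.

Besides the shell and the picture viewer there is one more tool, called after ">>>" in YAML: its name, and indented under it one key for each argument. arm_command: Moves the arm, as the interface text tells. Its arguments: {"type":"object","properties":{"xyz":{"type":"array","items":{"type":"array","items":{"type":"number"}}},"dr":{"type":"array","items":{"type":"array","items":{"type":"number"}}},"jaw":{"type":"number"},"squeeze":{"type":"number"}},"required":["xyz","dr"]}

```bash
mkdir -p pics; cat > h.py <<'E'
import numpy as np, cv2
from cell import r
def pix2ray(c,u,v):
    i=r.camera_info(c); f=240/np.tan(np.radians(i["vertical_fov"])/2)
    x,y=(u-i["cx"])/f,(v-i["cy"])/f; k=i["k1"]; a,b=x,y
    for _ in range(20):
        s=1+k*(a*a+b*b); a,b=x/s,y/s
    T=np.array(i["cam_to_world"]); d=T[:3,:3]@np.array([a,b,1]); return T[:3,3],d
def at_z(c,u,v,z):
    o,d=pix2ray(c,u,v); return o+d*(z-o[2])/d[2]
def proj(c,p):
    i=r.camera_info(c); f=240/np.tan(np.radians(i["vertical_fov"])/2)
    T=np.array(i["cam_to_world"]); q=T[:3,:3].T@(np.array(p)-T[:3,3]); a,b=q[0]/q[2],q[1]/q[2]
    s=1+i["k1"]*(a*a+b*b); return np.array([f*a*s+i["cx"],f*b*s+i["cy"]])
def tri(c1,p1,c2,p2):
    A=0;B=0
    for c,p in((c1,p1),(c2,p2)):
        o,d=pix2ray(c,*p); d=d/np.linalg.norm(d); M=np.eye(3)-np.outer(d,d); A=A+M; B=B+M@o
    return np.linalg.solve(A,B)
E
python3 - <<'E'
from h import *
np.set_printoptions(precision=4,suppress=True)
for c in("side","top"):
    cv2.imwrite(f"pics/{c}0.png",r.camera(c)); i=r.camera_info(c); print(c,i["vertical_fov"],i["k1"],np.array(i["cam_to_world"]).tolist())
    for n in("gauge","gauge_stand","rack","nozzle_a","mouth_a","reject_box","driver_red","tweezers","paste_tub","rack_seat_a"):
        try: print(n,[(round(m["p"],2),np.round(m["centre"],4).tolist()) for m in r.mark_of(n,c)])
        except Exception as e: print(n,e)
s=r.read_state(); print(s["time"],s["position"],s["tool_rot"],s["contact_force"])
E
```

```text
side 45.80649340218468 -0.021672072941867772 [[0.9950536387198315, -0.06782598441595486, 0.07258024461538864, 0.4738741164489399], [-0.09677925269791444, -0.49709298202218466, 0.862283215348371, -0.9891197627965824], [-0.022406077694594913, -0.8650423128739418, -0.5011983286285433, 0.6468967309223412], [0.0, 0.0, 0.0, 1.0]]
gauge [(0.61, [0.4535, 0.2245, 0.0225]), (0.48, [0.5366, 0.2354, 0.0323])]
gauge_stand [(0.97, [0.5383, 0.2421, -0.0016]), (0.29, [0.6563, -0.176, -0.0026])]
rack [(0.66, [0.5143, -0.0299, -0.0017])]
nozzle_a [(0.83, [0.4148, 0.0695, 0.0198]), (0.81, [0.5182, 0.0306, 0.0274]), (0.69, [0.5049, -0.0911, 0.028])]
mouth_a [(0.84, [0.518, 0.0249, 0.0684]), (0.78, [0.5049, -0.0898, 0.0644]), (0.52, [0.4172, 0.0703, 0.055])]
reject_box [(0.84, [0.501, -0.228, 0.0066]), (0.6, [0.5047, -0.0913, 0.0664])]
driver_red [(0.81, [0.6234, -0.0222, 0.003])]
tweezers [(0.71, [0.5027, -0.0897, 0.0343]), (0.46, [0.6549, -0.1735, -0.0012])]
paste_tub [(0.75, [0.6539, -0.3047, -0.0004]), (0.53, [0.5039, -0.0862, 0.0314])]
rack_seat_a [(0.9, [0.5037, -0.0907, 0.0298]), (0.67, [0.5223, 0
[... 517 characters left out ...]
0.0275, 0.0268])]
rack [(0.97, [0.5122, -0.0297, 0.0069])]
nozzle_a [(0.71, [0.4157, 0.0708, 0.0201]), (0.68, [0.5084, -0.0875, 0.0264])]
mouth_a [(0.68, [0.5215, 0.0304, 0.0648]), (0.65, [0.503, -0.0896, 0.0628]), (0.59, [0.4162, 0.073, 0.0511])]
reject_box [(0.69, [0.5001, -0.2327, 0.005]), (0.59, [0.5207, 0.0336, 0.0624])]
driver_red [(0.75, [0.6233, -0.0189, 0.002]), (0.61, [0.5246, 0.0267, 0.0274])]
tweezers [(0.5, [0.6554, -0.1761, 0.0003])]
paste_tub [(0.67, [0.6515, -0.3077, -0.0046])]
rack_seat_a [(0.83, [0.5188, 0.0305, 0.0288]), (0.78, [0.503, -0.0918, 0.0275]), (0.61, [0.6529, -0.1731, 0.0006])]
1.1 [ 0.175  -0.6     0.2397] [0.     0.99   0.1414 0.    ] [-0.7699  0.6378 -0.3561]
```

View pics/side0.png

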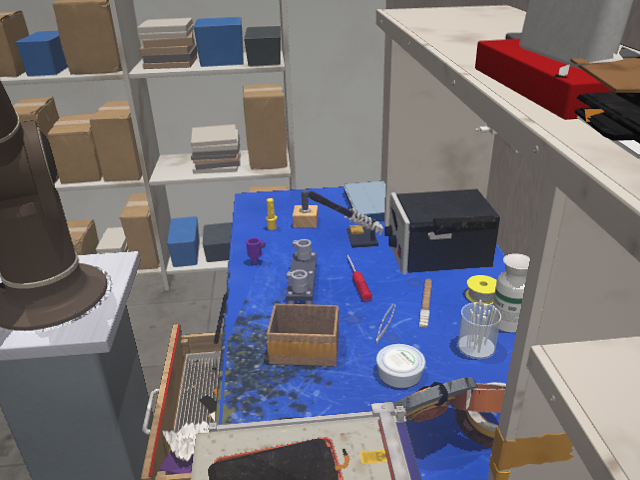

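View pics/top0.png

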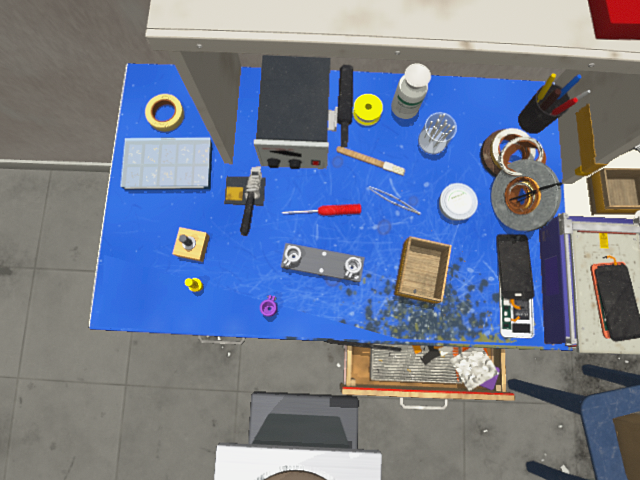

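Side view: box at (303,335), nozzle b at (298,280), nozzle a at (303,248), gauge in its stand at (305,210), yellow copy at (270,215) and purple copy at (254,248). Top view: nozzles at (292,256) and (352,265), gauge at (187,240), iron handle end at (247,232). Next I'll zoom in and refine these.

```bash
python3 - <<'E'
from h import *
np.set_printoptions(precision=4,suppress=True)
t=cv2.imread("pics/top0.png"); s=cv2.imread("pics/side0.png")
P={"a":[.521,.030,.066],"b":[.5044,-.0895,.066],"g":[.536,.236,.085]}
rows=[]
for c,im in(("top",t),("side",s)):
    L=[]
    for k,p in P.items():
        u,v=np.round(proj(c,p)).astype(int); print(c,k,proj(c,p)); cr=im[v-16:v+17,u-16:u+17]
        L.append(cv2.resize(cr,(264,264),interpolation=cv2.INTER_NEAREST))
        print("  crop origin",u-16,v-16)
    rows.append(np.hstack(L))
cv2.imwrite("pics/mos.png",np.vstack(rows))
print("iron end",tri("top",(247,231),"side",(311,194)))
# box corners from the top, rim at 66mm
for uv in((410,236),(452,241),(444,302),(398,295)): print("box",at_z("top",*uv,.066))
E
```

```text
top a [290.2344 252.2946]
  crop origin 274 236
top b [351.9205 263.561 ]
  crop origin 336 248
top g [182.2953 237.9611]
  crop origin 166 222
side a [303.2917 241.2877]
  crop origin 287 225
side b [298.8336 273.1031]
  crop origin 283 257
side g [303.3576 191.0299]
  crop origin 287 175
iron end [0.5447 0.1057 0.1366]
box [ 0.5636 -0.2013  0.066 ]
box [ 0.5573 -0.2836  0.066 ]
box [ 0.4384 -0.2666  0.066 ]
box [ 0.448  -0.1787  0.066 ]
```

View pics/mos.png

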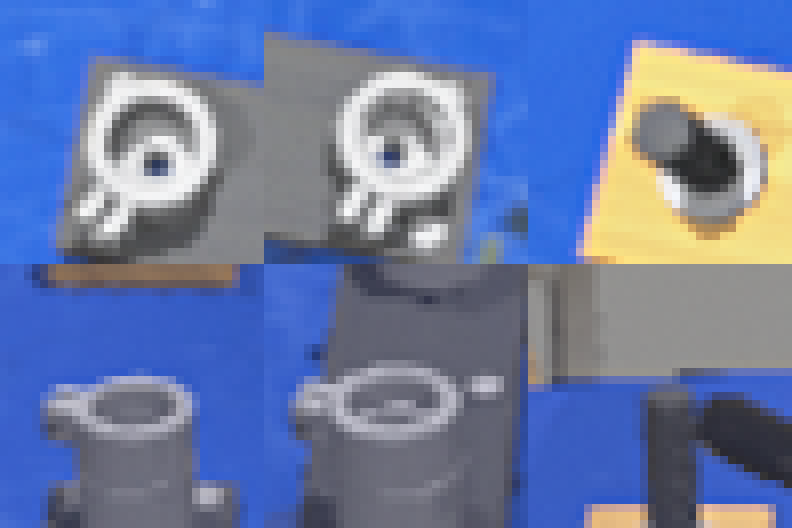

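>>> arm_command:
  xyz:
    - [30,45,0]
    - [30,45,0]
    - [30,45,0]
    - [30,45,0]
    - [30,45,0]
    - [30,45,0]
    - [30,45,0]
    - [30,45,0]
    - [20,48,0]
    - [20,48,0]
  dr:
    - [0,0,-8]
    - [0,0,-8]
    - [0,0,-8]
    - [0,0,0]
    - [0,0,0]
    - [0,0,0]
    - [0,0,0]
    - [0,0,0]
    - [0,0,0]
    - [0,0,0]
  jaw: 0.5
  squeeze: 12

```text
time: 2.1
position: [0.4358, -0.1734, 0.24]
tool_rot: [0.0, 0.998, -0.067, 0.0]
contact_force: [1.4, -0.7, 0.5]
width: 0.498
gripper_force: 0.0
```

Rims from above: a (292.2,252.9), b (352.9,264.1). Rims from the side: a (303.5,242.1), b (298.7,273.9). Gauge top: (182.7,237.9) above, (304.2,190.5) from the side. Ears point to the robot (-x).

```bash
python3 - <<'E'
from h import *
np.set_printoptions(precision=4,suppress=True)
for k,a,b,z in(("a",(292.2,252.9),(303.5,242.1),.066),("b",(352.9,264.1),(298.7,273.9),.066),("g",(182.7,237.9),(304.2,190.5),.085)):
    print(k,tri("top",a,"side",b),at_z("top",*a,z),at_z("side",*b,z))
print(r.read_state()["position"])
E
```

```text
a [0.5206 0.0262 0.0661] [0.52   0.0262 0.066 ] [0.5212 0.0266 0.066 ]
b [ 0.5038 -0.0914  0.0655] [ 0.5034 -0.0914  0.066 ] [ 0.504  -0.0922  0.066 ]
g [0.5369 0.2349 0.0865] [0.5362 0.2352 0.085 ] [0.5382 0.2387 0.085 ]
[ 0.4358 -0.1734  0.24  ]
```

>>> arm_command:
  xyz:
    - [10,45,0]
    - [10,45,0]
    - [10,45,0]
    - [10,45,0]
    - [10,45,0]
    - [10,45,0]
    - [10,45,0]
    - [10,45,0]
    - [10,35,0]
    - [7,13,0]
  dr:
    - [0,0,0]
    - [0,0,0]
    - [0,0,0]
    - [0,0,0]
    - [0,0,0]
    - [0,0,0]
    - [0,0,0]
    - [0,0,0]
    - [0,0,0]
    - [0,0,0]

```text
time: 3.1
position: [0.5317, 0.2372, 0.2397]
tool_rot: [-0.001, 0.998, -0.065, -0.0]
contact_force: [0.5, -0.2, -0.4]
width: 0.499
gripper_force: 0.0
```

>>> arm_command:
  xyz:
    - [5,-2,-20]
    - [0,0,-40]
    - [0,0,-40]
    - [0,0,0]
  dr:
    - [0,0,0]
    - [0,0,0]
    - [0,0,0]
    - [0,0,0]

```text
time: 3.5
position: [0.5345, 0.228, 0.1349]
tool_rot: [0.002, 0.998, -0.067, -0.004]
contact_force: [-0.7, -0.5, -1.7]
width: 0.498
gripper_force: 0.0
```

>>> arm_command:
  xyz:
    - [0,0,0]
    - [0,0,0]
    - [0,0,0]
  dr:
    - [0,0,0]
    - [0,0,0]
    - [0,0,0]

```text
time: 3.8
position: [0.5383, 0.2312, 0.142]
tool_rot: [-0.001, 0.998, -0.067, 0.002]
contact_force: [-0.2, 0.5, 0.5]
width: 0.493
gripper_force: 0.0
```

>>> arm_command:
  xyz:
    - [-1,4,-20]
    - [0,0,-25]
    - [0,0,-20]
    - [0,0,-10]
    - [0,0,-3]
    - [0,0,0]
    - [0,0,0]
    - [0,0,0]
  dr:
    - [0,0,0]
    - [0,0,0]
    - [0,0,0]
    - [0,0,0]
    - [0,0,0]
    - [0,0,0]
    - [0,0,0]
    - [0,0,0]

```text
time: 4.6
position: [0.5368, 0.2351, 0.0627]
tool_rot: [-0.0, 0.998, -0.067, 0.001]
contact_force: [0.4, 0.4, -0.1]
width: 0.503
gripper_force: 0.0
```

```bash
python3 - <<'E'
from h import *
im=r.camera("side"); cv2.imwrite("pics/s1.png",cv2.resize(im[150:260,230:380],(750,550),interpolation=cv2.INTER_CUBIC))
print(r.read_state()["position"],r.read_state()["contact_force"])
E
```

```text
[0.53663204 0.23497202 0.0625691 ] [-0.28573256  0.29475422  0.06570672]
```

View pics/s1.png

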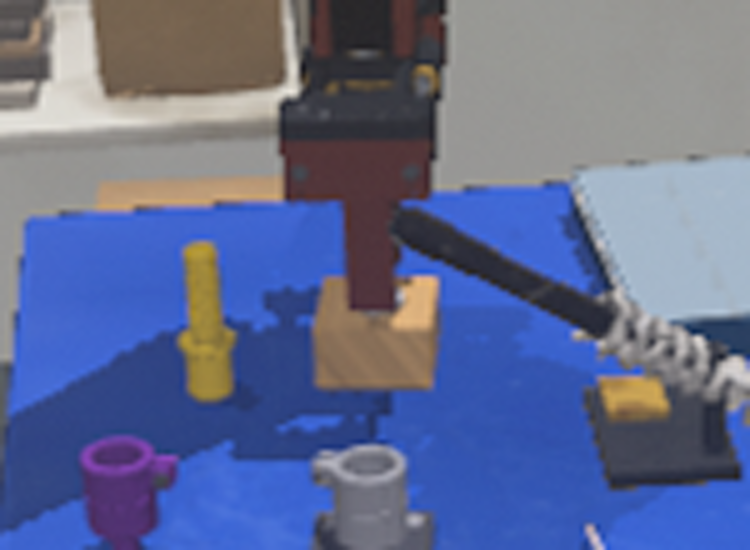

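The finger covers the gauge handle, centred near (304,200). I'll grip once here to centre it in y, then regrip a quarter turn round to centre it in x.

>>> arm_command:
  xyz:
    - [0,0,0]
    - [0,0,0]
    - [0,0,0]
    - [0,0,0]
    - [0,0,0]
  dr:
    - [0,0,0]
    - [0,0,0]
    - [0,0,0]
    - [0,0,0]
    - [0,0,0]
  jaw: 0
  squeeze: 8

```text
time: 5.15
position: [0.5366, 0.2372, 0.0622]
tool_rot: [-0.002, 0.998, -0.066, 0.001]
contact_force: [0.5, 4.4, -0.7]
width: 0.182
gripper_force: 8.0
```

```bash
python3 - <<'E'
from h import *
s=r.read_state(); print(np.round(s["joint_positions"],2),s["position"],s["contact_force"],s["width"],s["gripper_force"])
E
```

```text
[-0.19  0.59 -0.41  1.83  0.32  0.78 -2.47] [0.53655373 0.23717107 0.06219827] [ 0.4552823   4.44049746 -0.68291331] 0.18181190718345563 7.95853927731514
```

>>> arm_command:
  xyz:
    - [0,0,0]
    - [0,0,0]
    - [0,2,0]
    - [0,0,0]
    - [0,0,0]
    - [0,0,0]
    - [0,0,0]
    - [0,0,0]
    - [0,0,0]
    - [0,0,0]
  dr:
    - [0,0,0]
    - [0,0,0]
    - [0,0,8]
    - [0,0,8]
    - [0,0,8]
    - [0,0,8]
    - [0,0,8]
    - [0,0,8]
    - [0,0,8]
    - [0,0,8]
  jaw: 0.5

```text
time: 6.15
position: [0.5361, 0.2359, 0.0614]
tool_rot: [0.0, 0.88, 0.474, -0.0]
contact_force: [1.0, -0.9, 0.1]
width: 0.501
gripper_force: 0.0
```

>>> arm_command:
  xyz:
    - [0,0,0]
    - [0,0,0]
    - [0,0,0]
    - [0,0,0]
    - [0,0,0]
    - [0,0,0]
    - [0,0,0]
  dr:
    - [0,0,8]
    - [0,0,8]
    - [0,0,8]
    - [0,0,2]
    - [0,0,0]
    - [0,0,0]
    - [0,0,0]

```text
time: 6.85
position: [0.5361, 0.2367, 0.0617]
tool_rot: [0.0, 0.753, 0.657, -0.0]
contact_force: [-0.0, 0.4, -0.0]
width: 0.502
gripper_force: 0.0
```

>>> arm_command:
  xyz:
    - [0,0,0]
    - [0,0,0]
    - [0,0,0]
    - [0,0,0]
    - [0,0,0]
    - [0,0,0]
  dr:
    - [0,0,0]
    - [0,0,0]
    - [0,0,0]
    - [0,0,0]
    - [0,0,0]
    - [0,0,0]
  jaw: 0
  squeeze: 20

```text
time: 7.45
position: [0.5362, 0.2368, 0.0617]
tool_rot: [0.0, 0.753, 0.658, 0.0]
contact_force: [-0.0, 0.3, 0.8]
width: 0.181
gripper_force: 20.0
```

>>> arm_command:
  xyz:
    - [0,0,15]
    - [0,0,30]
    - [0,0,45]
    - [0,0,45]
    - [0,0,45]
    - [-3,-30,0]
    - [-3,-45,0]
    - [-4,-45,0]
    - [-3,-45,0]
    - [-3,-40,0]
  dr:
    - [0,0,0]
    - [0,0,0]
    - [0,0,0]
    - [0,0,0]
    - [0,0,0]
    - [0,0,0]
    - [0,0,0]
    - [0,0,0]
    - [0,0,0]
    - [0,0,0]

```text
time: 8.45
position: [0.5193, 0.0295, 0.2424]
tool_rot: [0.0, 0.753, 0.658, -0.0]
contact_force: [0.4, -0.7, -2.1]
width: 0.177
gripper_force: 20.0
```

>>> arm_command:
  xyz:
    - [0,-6,-20]
    - [0,0,-40]
    - [0,0,-30]
    - [0,0,-15]
    - [0,0,0]
    - [0,0,0]
    - [0,0,0]
  dr:
    - [0,0,0]
    - [0,0,0]
    - [0,0,0]
    - [0,0,0]
    - [0,0,0]
    - [0,0,0]
    - [0,0,0]

```text
time: 9.15
position: [0.5211, 0.0262, 0.1383]
tool_rot: [0.001, 0.753, 0.658, 0.001]
contact_force: [0.4, 1.1, -0.5]
width: 0.182
gripper_force: 20.0
```

```bash
python3 - <<'E'
from h import *
np.set_printoptions(precision=4,suppress=True)
s=r.read_state(); print(s["time"],s["position"],s["contact_force"],s["width"],np.round(s["joint_positions"],2))
a=r.camera("side"); b=r.camera("top")
L=[]
for c,im,p in(("side",a,(.5206,.0262,.08)),("top",b,(.5206,.0262,.08))):
    u,v=np.round(proj(c,p)).astype(int); print(c,u-25,v-25); L.append(cv2.resize(im[v-25:v+25,u-25:u+25],(400,400),interpolation=cv2.INTER_CUBIC))
cv2.imwrite("pics/m2.png",np.hstack(L))
for n in("gauge","mouth_a"):
  for c in("side","top"): print(n,c,[(round(m["p"],2),np.round(m["centre"],4).tolist()) for m in r.mark_of(n,c)])
E
```

```text
9.15 [0.5211 0.0262 0.1383] [ 0.3919  1.1106 -0.5078] 0.1820904989932345 [ 0.53  0.5  -0.87  1.91  0.47  0.94 -0.7 ]
side 278 211
top 267 226
gauge side [(0.83, [0.5199, 0.0249, 0.1095])]
gauge top [(0.7, [0.4551, 0.2236, 0.0251])]
mouth_a side [(0.94, [0.5064, -0.0918, 0.0668]), (0.88, [0.52, 0.0254, 0.0682]), (0.75, [0.4141, 0.0728, 0.0551])]
mouth_a top [(0.53, [0.4147, 0.0684, 0.0513])]
```

View pics/m2.png

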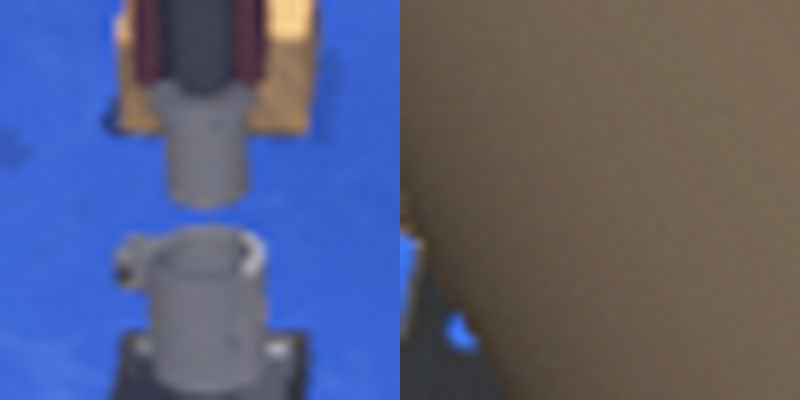

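The plug hangs over nozzle a, centred at crop x≈208 against 209 for the nozzle. I'll go down gently while watching the force.

>>> arm_command:
  xyz:
    - [0,0,-10]
    - [0,0,-6]
    - [0,0,0]
    - [0,0,-2]
    - [0,0,-2]
    - [0,0,-2]
    - [0,0,0]
    - [0,0,0]
  dr:
    - [0,0,0]
    - [0,0,0]
    - [0,0,0]
    - [0,0,0]
    - [0,0,0]
    - [0,0,0]
    - [0,0,0]
    - [0,0,0]

```text
time: 10.25
position: [0.52, 0.0258, 0.1146]
tool_rot: [-0.0, 0.753, 0.658, -0.0]
contact_force: [-0.2, 0.8, -2.1]
width: 0.175
gripper_force: 20.0
```

>>> arm_command:
  xyz:
    - [0,0,-2]
    - [0,0,-2]
    - [0,0,-2]
    - [0,0,-2]
    - [0,0,0]
    - [0,0,0]
  dr:
    - [0,0,0]
    - [0,0,0]
    - [0,0,0]
    - [0,0,0]
    - [0,0,0]
    - [0,0,0]

```text
time: 10.85
position: [0.52, 0.0257, 0.1065]
tool_rot: [-0.0, 0.753, 0.658, -0.0]
contact_force: [0.3, 0.3, -1.7]
width: 0.177
gripper_force: 20.0
```

>>> arm_command:
  xyz:
    - [0,0,-2]
    - [0,0,-2]
    - [0,0,-2]
    - [0,0,-2]
    - [0,0,-2]
    - [0,0,0]
    - [0,0,0]
  dr:
    - [0,0,0]
    - [0,0,0]
    - [0,0,0]
    - [0,0,0]
    - [0,0,0]
    - [0,0,0]
    - [0,0,0]

```text
time: 11.55
position: [0.52, 0.0258, 0.0965]
tool_rot: [-0.0, 0.753, 0.658, -0.0]
contact_force: [-0.3, 0.5, -1.1]
width: 0.178
gripper_force: 20.0
```

```bash
python3 - <<'E'
from h import *
a=r.camera("side"); cv2.imwrite("pics/m3.png",cv2.resize(a[205:265,270:340],(700,600),interpolation=cv2.INTER_CUBIC))
s=r.read_state(); print(s["time"],s["position"],s["contact_force"])
E
```

```text
11.6 [0.52003235 0.02575443 0.09658222] [ 0.22264595  0.9205853  -2.44455312]
```

View pics/m3.png

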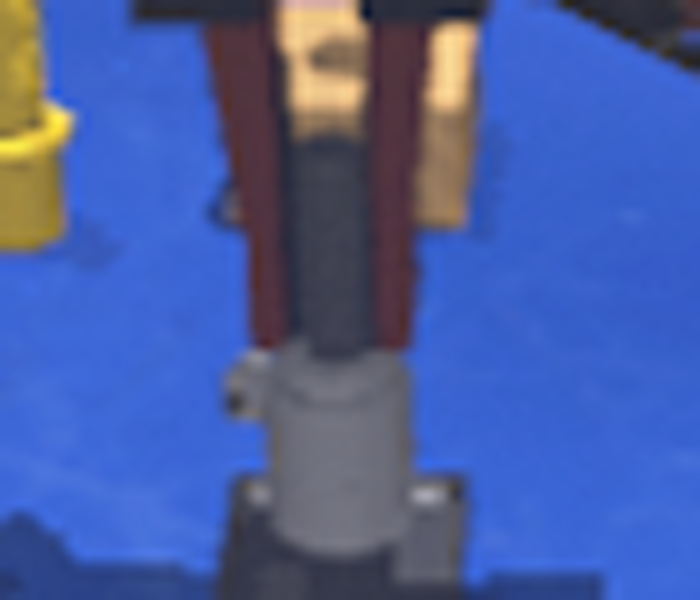

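Nozzle a takes the plug: the flange is almost on the rim at crop (340,385). I'll seat it.

>>> arm_command:
  xyz:
    - [0,0,-1]
    - [0,0,-1]
    - [0,0,-1]
    - [0,0,-1]
    - [0,0,0]
    - [0,0,0]
  dr:
    - [0,0,0]
    - [0,0,0]
    - [0,0,0]
    - [0,0,0]
    - [0,0,0]
    - [0,0,0]

```text
time: 12.2
position: [0.5202, 0.026, 0.0929]
tool_rot: [0.0, 0.753, 0.658, 0.0]
contact_force: [-2.1, 1.7, 3.1]
width: 0.179
gripper_force: 20.0
```

>>> arm_command:
  xyz:
    - [0,0,0]
    - [0,0,0]
    - [0,0,0]
    - [0,0,20]
    - [0,0,40]
    - [0,0,40]
    - [-4,-20,0]
    - [-4,-30,0]
    - [-4,-30,0]
    - [-4,-30,0]
  dr:
    - [0,0,0]
    - [0,0,0]
    - [0,0,0]
    - [0,0,0]
    - [0,0,0]
    - [0,0,8]
    - [0,0,8]
    - [0,0,8]
    - [0,0,8]
    - [0,0,8]
  jaw: 0.6

```text
time: 13.2
position: [0.5039, -0.0856, 0.1928]
tool_rot: [0.0, 0.48, 0.877, -0.0]
contact_force: [0.5, -0.4, -0.4]
width: 0.599
gripper_force: 0.0
```

>>> arm_command:
  xyz:
    - [0,-8,0]
    - [0,0,0]
    - [0,0,0]
    - [0,0,0]
    - [0,0,0]
    - [0,0,0]
    - [0,0,0]
    - [0,0,0]
  dr:
    - [0,0,8]
    - [0,0,8]
    - [0,0,8]
    - [0,0,8]
    - [0,0,8]
    - [0,0,8]
    - [0,0,2]
    - [0,0,0]

```text
time: 14.0
position: [0.5041, -0.0923, 0.1924]
tool_rot: [-0.0, 0.068, 0.998, 0.0]
contact_force: [0.0, -0.0, -0.3]
width: 0.6
gripper_force: 0.0
```

```bash
python3 - <<'E'
from h import *
np.set_printoptions(precision=4,suppress=True)
a=r.camera("side"); cv2.imwrite("pics/m4.png",cv2.resize(a[200:340,240:380],(600,600),interpolation=cv2.INTER_CUBIC))
s=r.read_state(); print(s["time"],s["position"],s["tool_rot"],s["contact_force"],np.round(s["joint_positions"],2))
for n in("gauge","mouth_a"): print(n,[(round(m["p"],2),np.round(m["centre"],4).tolist()) for m in r.mark_of(n,"side")])
E
```

```text
14.05 [ 0.5041 -0.0923  0.1925] [-0.0001  0.0686  0.9976  0.0002] [ 1.0253 -0.7666 -0.5522] [ 1.02  0.61 -1.29  1.87  0.64  1.17  0.93]
gauge [(0.82, [0.4534, 0.2253, 0.0269]), (0.73, [0.5204, 0.0256, 0.0629])]
mouth_a [(0.76, [0.4153, 0.0721, 0.0556]), (0.59, [0.5053, -0.0881, 0.0638]), (0.48, [0.5184, 0.0293, 0.0704])]
```

View pics/m4.png

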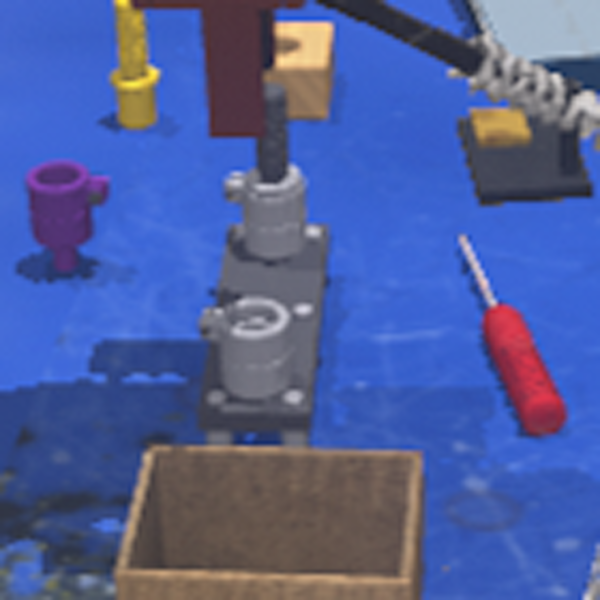

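The gauge stands in nozzle a, flange on the rim, at crop (275,175). Nozzle b at (253,345) is clear to grip.

>>> arm_command:
  xyz:
    - [0,0,-30]
    - [0,0,-40]
    - [0,0,-35]
    - [0,0,-20]
    - [0,0,-10]
    - [0,0,0]
    - [0,0,0]
  dr:
    - [0,0,0]
    - [0,0,0]
    - [0,0,0]
    - [0,0,0]
    - [0,0,0]
    - [0,0,0]
    - [0,0,0]

```text
time: 14.85
position: [0.5048, -0.092, 0.0586]
tool_rot: [0.001, 0.067, 0.998, 0.0]
contact_force: [0.6, 0.5, 0.7]
width: 0.599
gripper_force: 0.0
```

>>> arm_command:
  xyz:
    - [0,0,0]
    - [0,0,0]
    - [0,0,0]
    - [0,0,0]
    - [0,0,0]
    - [0,0,0]
  dr:
    - [0,0,0]
    - [0,0,0]
    - [0,0,0]
    - [0,0,0]
    - [0,0,0]
    - [0,0,0]
  jaw: 0
  squeeze: 25

```text
time: 15.45
position: [0.5052, -0.0904, 0.0589]
tool_rot: [0.001, 0.066, 0.998, 0.001]
contact_force: [0.6, 6.1, 6.2]
width: 0.366
gripper_force: 25.0
```

>>> arm_command:
  xyz:
    - [0,1,3]
    - [0,0,6]
    - [0,0,15]
    - [0,0,25]
    - [0,0,35]
    - [0,0,30]
    - [0,0,20]
    - [0,0,0]
  dr:
    - [0,0,0]
    - [0,0,0]
    - [0,0,0]
    - [0,0,0]
    - [0,0,0]
    - [0,0,0]
    - [0,0,0]
    - [0,0,0]

```text
time: 16.25
position: [0.5052, -0.0916, 0.1949]
tool_rot: [0.002, 0.067, 0.998, -0.001]
contact_force: [0.1, 0.8, -2.2]
width: 0.365
gripper_force: 24.9
```

```bash
python3 - <<'E'
from h import *
np.set_printoptions(precision=4,suppress=True)
a=r.camera("side"); cv2.imwrite("pics/m5.png",cv2.resize(a[200:340,240:380],(600,600),interpolation=cv2.INTER_CUBIC))
s=r.read_state(); print(s["time"],s["position"],s["contact_force"],s["width"],np.round(s["joint_positions"],2))
E
```

```text
16.3 [ 0.5044 -0.0919  0.193 ] [ 0.1755 -0.7842 -1.9069] 0.3675406005485021 [ 1.02  0.61 -1.29  1.87  0.64  1.17  0.94]
```

View pics/m5.png

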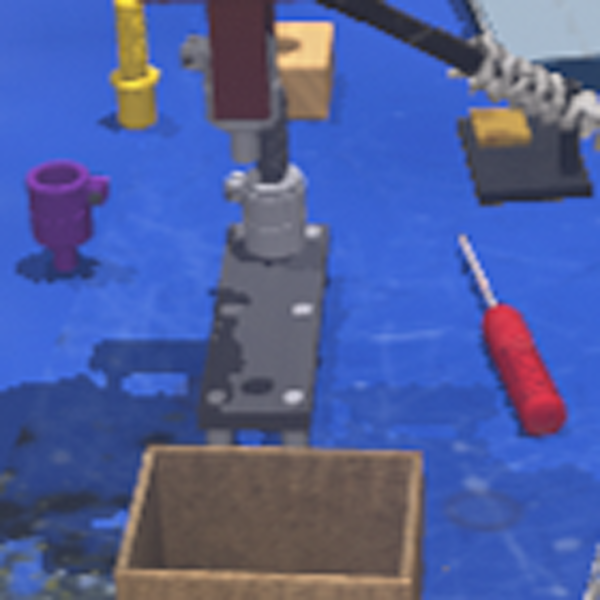

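Nozzle b is held at crop (235,100) and its rack place is empty. Next I'll turn the jaws along the box's long side and carry it over.

>>> arm_command:
  xyz:
    - [0,-10,0]
    - [0,-15,0]
    - [0,-20,0]
    - [0,-20,0]
    - [0,-20,0]
    - [0,-20,0]
    - [0,-20,0]
    - [-2,-16,0]
    - [0,0,0]
    - [0,0,0]
  dr:
    - [0,0,-8]
    - [0,0,-8]
    - [0,0,-8]
    - [0,0,-8]
    - [0,0,-8]
    - [0,0,-8]
    - [0,0,-8]
    - [0,0,-8]
    - [0,0,-8]
    - [0,0,-8]

```text
time: 17.3
position: [0.5008, -0.2331, 0.1902]
tool_rot: [-0.001, 0.695, 0.719, -0.001]
contact_force: [0.7, -0.2, -1.2]
width: 0.364
gripper_force: 24.9
```

>>> arm_command:
  xyz:
    - [0,0,0]
    - [0,0,0]
    - [0,0,0]
    - [0,0,0]
  dr:
    - [0,0,-8]
    - [0,0,-4]
    - [0,0,0]
    - [0,0,0]

```text
time: 17.7
position: [0.5015, -0.2322, 0.1909]
tool_rot: [-0.001, 0.763, 0.646, -0.001]
contact_force: [-0.1, -0.2, -2.1]
width: 0.361
gripper_force: 24.9
```

```bash
python3 - <<'E'
from h import *
np.set_printoptions(precision=4,suppress=True)
s=r.read_state(); print(s["time"],s["position"],s["tool_rot"],s["contact_force"],s["width"],np.round(s["joint_positions"],2))
a=r.camera("side"); print([(round(m["p"],2),np.round(m["centre"],4).tolist()) for m in r.mark_of("nozzle_a","side")])
cv2.imwrite("pics/m6.png",cv2.resize(a[240:390,220:390],(680,600),interpolation=cv2.INTER_CUBIC))
E
```

```text
17.7 [ 0.5015 -0.2322  0.1909] [-0.0006  0.7634  0.6459 -0.0005] [-0.1141 -0.2494 -2.1242] 0.3608768083452647 [ 1.    0.48 -0.88  1.79  0.42  1.07 -0.19]
[(0.88, [0.4124, 0.0705, 0.0156]), (0.67, [0.5021, -0.2349, 0.1619]), (0.52, [0.5158, 0.0297, 0.0265])]
```

View pics/m6.png

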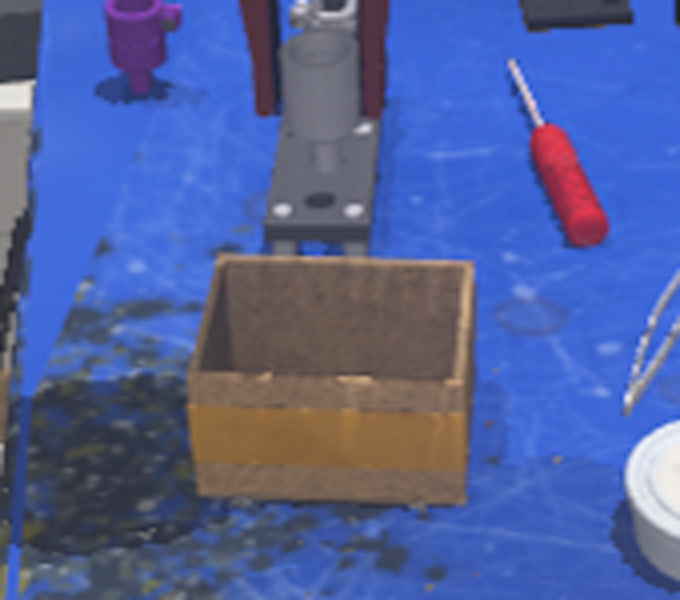

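The nozzle hangs over the box, whose mouth is at crop (335,320), with about 25 mm to spare on each side. I'll lower it in.

>>> arm_command:
  xyz:
    - [0,0,-20]
    - [0,0,-35]
    - [0,0,-35]
    - [0,0,-25]
    - [0,0,-10]
    - [0,0,-8]
    - [0,0,-4]
    - [0,0,0]
    - [0,0,0]
  dr:
    - [0,0,0]
    - [0,0,0]
    - [0,0,0]
    - [0,0,0]
    - [0,0,0]
    - [0,0,0]
    - [0,0,0]
    - [0,0,0]
    - [0,0,0]

```text
time: 18.7
position: [0.5027, -0.2324, 0.0556]
tool_rot: [0.001, 0.764, 0.645, 0.0]
contact_force: [-0.9, 0.4, -0.5]
width: 0.365
gripper_force: 24.9
```

>>> arm_command:
  xyz:
    - [0,0,0]
    - [0,0,0]
    - [0,0,0]
    - [0,0,5]
    - [0,0,10]
    - [0,0,25]
    - [0,0,40]
    - [0,0,40]
    - [0,0,40]
    - [0,0,0]
  dr:
    - [0,0,0]
    - [0,0,0]
    - [0,0,0]
    - [0,0,0]
    - [0,0,0]
    - [0,0,0]
    - [0,0,0]
    - [0,0,0]
    - [0,0,0]
    - [0,0,0]
  jaw: 0.58

```text
time: 19.7
position: [0.505, -0.2323, 0.2207]
tool_rot: [0.004, 0.764, 0.645, 0.002]
contact_force: [0.1, -0.4, 0.4]
width: 0.578
gripper_force: 0.0
```

>>> arm_command:
  xyz:
    - [0,0,30]
    - [0,0,30]
    - [0,0,0]
    - [0,0,0]
    - [0,0,0]
    - [0,0,0]
  dr:
    - [0,0,0]
    - [0,0,0]
    - [0,0,0]
    - [0,0,0]
    - [0,0,0]
    - [0,0,0]

```text
time: 20.3
position: [0.5015, -0.2321, 0.2735]
tool_rot: [-0.001, 0.764, 0.645, -0.0]
contact_force: [-0.7, -0.1, 0.5]
width: 0.575
gripper_force: 0.0
```

```bash
python3 - <<'E'
from h import *
s=r.read_state(); print(s["time"],s["position"],s["contact_force"],s["width"])
a=r.camera("side"); cv2.imwrite("pics/m7.png",cv2.resize(a[180:380,220:440],(660,600),interpolation=cv2.INTER_CUBIC))
for n in("gauge","nozzle_a","mouth_a"): print(n,[(round(m["p"],2),np.round(m["centre"],4).tolist()) for m in r.mark_of(n,"side")])
E
```

```text
20.3 [ 0.5014808  -0.23212473  0.2734873 ] [-0.70567124 -0.05852009  0.48103575] 0.5753666006305252
gauge [(0.77, [0.4535, 0.2279, 0.0236]), (0.66, [0.5214, 0.0237, 0.0638])]
nozzle_a [(0.63, [0.4139, 0.0707, 0.0197]), (0.58, [0.5038, -0.233, 0.0192]), (0.48, [0.518, 0.033, 0.0281])]
mouth_a [(0.9, [0.4178, 0.0713, 0.0539]), (0.53, [0.5201, 0.027, 0.0698]), (0.5, [0.5072, -0.2304, 0.0612]), (0.19, [0.5224, 0.0234, 0.0638])]
```

View pics/m7.png

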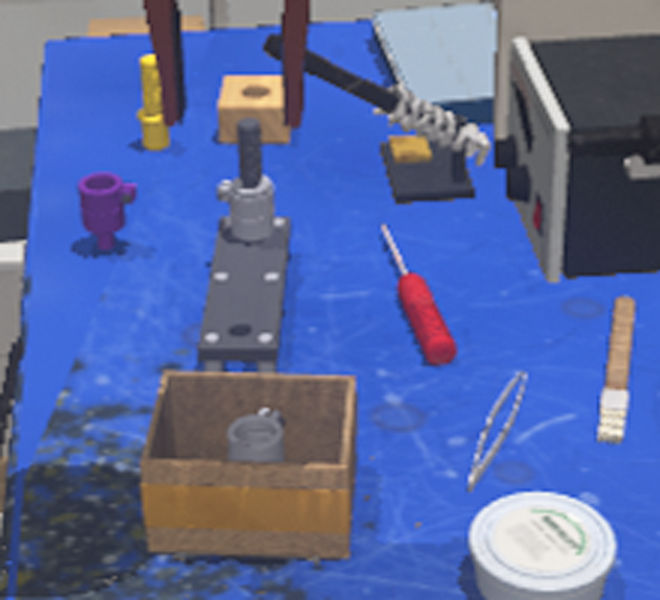

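Nozzle b stands in the box at crop (255,435), and the gauge stands in nozzle a at (250,180). Nothing else has been disturbed, so I'm handing in.

```bash
python3 -c "
from cell import r
print(r.sign_off())"
```

```text
the job is handed in; nothing more can be done
None
```

The gauge stands fully home in nozzle_a, still in its rack place, and nozzle_b is in the wooden box, taken as the tight one because nozzle_a took the full plug (I did not try the gauge in nozzle_b); handed in at about 20 s, verdict not shown.

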